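# Slide the slim power bank out of the organizer tray and lay it on the charging dock

### The job

A slim black power bank lies so snugly in one of the two lanes on top of the grey three-tier organizer that it cannot be gripped there. With light pressure from above slide it forward until a good third of it hangs out over the front edge, then take it by that end and lay it flat on the white oval charging dock, centred and lengthwise along the dock, and let go. Do not press hard on it, do not drop it, and leave the cork coaster and everything else where they are.

Things in the scene. Friction and masses are not known exactly. Their poses are not given: they have to be found in the camera images.
- bank: Slim smooth black slab 124 long (x) x 64 wide (y) x 8 mm, 0.11-0.22 kg; origin: centre of its underside, z up. Starts lengthwise in a lane, 2-10 mm from the back lip, 2 mm play each side, its top 1 mm below the lips. Friction on tray 0.28-0.42, fingers hold it better: 4-10 N from above drags it; over 35 N on it in the lane, or 50 N against the dock, damages it. Must not fall.
- organizer: Grey three-tier organizer, fixed, 160 deep (x) x 154 wide (y), front to its -x; origin: centre of its underside. Top tray: floor 130 mm above; lips 9 mm high, 5 mm thick left, right, back, 8 mm in the middle; front (x = -80) open. Two lanes 68 mm wide, centred at y = +38 and -38, run from x = -80 to +75. The tray is sprung: after the first 1-3 N it sinks 1 mm per 3 N, at most 6 mm.
- dock: White oval charging dock, fixed, 96 long (its x) x 54 wide (its y) x 30 mm high with round ends and a flat top. Origin: centre of its underside. The bank is larger than the dock and overhangs it all round when centred. Either end of the bank may point either way along the dock.
- coaster: Cork coaster 64 x 64 x 8 mm lying in the other lane of the tray; to be left alone. Origin: centre of its underside.
- tumbler: Glass tumbler standing upside down, 74 mm wide, 95 mm high; bystander. Origin: centre of its underside.
- mirror: Small round aluminium mirror on a pivoting stand, 144 mm wide, 185 mm high; bystander. Origin: centre of its underside.
- dome_holder: Low blue silicone ear-dome holder, 58 mm across, 32 mm high, standing between organizer and dock; bystander. Origin: centre of its underside.
- jar: Amber glass jar with lid, 52 mm wide, 70 mm high; bystander. Origin: centre of its underside.
- dish: White ceramic bowl, 110 mm wide, 30 mm high; bystander. Origin: centre of its underside.
There are look-alikes about, which are no part of the job. What is shaped like the bank but purple or turquoise is not meant.

How it is judged (in metres and radians):
On the way, in this order (a step that is already met when the one before it is completed fails the run):
1. the bank lies flat on the tray floor with at least 30 mm of it out over the front edge (x of bank in the frame of organizer below -0.048 m and z of bank in the frame of organizer between 0.122 and 0.135 m and angle between bank's own z axis and vertical below 0.1 rad and contact force between bank and organizer above 0.2 N), for 0.2 s.
2. the bank is held by the fingers, off the organizer (contact force between the fingers and bank above 1 N and contact force between bank and organizer below 0.05 N and z of bank in the frame of organizer above 0.14 m), for 0.2 s.
At the end, for the whole second after the job is handed in: The power bank rests flat and still on top of the charging dock, its centre within 12 mm of the dock's centre and its length within about 10 degrees of the dock's length (either way round), released (horizontal distance between bank and dock below 0.012 m and angle between the x axis of bank and the x axis of dock, either way round below 0.17 rad and z of bank in the frame of dock between 0.027 and 0.034 m and angle between bank's own z axis and vertical below 0.06 rad and contact force between bank and dock above 0.3 N and contact force between the fingers and bank below 0.05 N and linear speed of bank below 0.02 m/s); the robot touches nothing.
It fails at once if the bank is pressed on the organizer with more than 35 N while it is being slid out, or on the dock with more than 50 N ((contact force between bank and organizer above 35 N and x of bank in the frame of organizer above -0.048 m) or contact force between bank and dock above 50 N).
It fails at once if the bank drops to the ledge (height (world z) of bank below 0.02 m).
It fails at once if the coaster is moved by more than 20 mm (distance of coaster from where it was at the start of the episode above 0.02 m).
It fails at once if a bystander is moved by more than 25 mm (distance of any of tumbler, mirror, dome_holder, jar, dish from where it was at the start of the episode above 0.025 m).
It also fails if it takes over 59 s, if anything falls off the work surface, if the arm or the gripper's body presses on something with over 40 N, if the wrist force passes 120 N, or if a joint passes its speed limit or range.

### The arm

A 6-joint arm with a two-finger parallel gripper is mounted at the origin on the work surface. World frame = base frame: x ahead of the robot, y to its left, z up, the work surface at z = 0. Lengths are in m, angles in degrees, forces in N, time in s.
With the tool pointing down it reaches from about 0.4 to 0.825 m from the base axis. Payload 7 kg.
Tool frame: the origin (TCP) lies midway between the tips of the shut fingers; the grasp point (between the pads) lies 19 mm behind it; z points along the fingers, y is the line along which they close (so a half turn about z gives the same grasp; the last joint's range is limited). The gripper opens to 88 mm and grips with 3 to 60 N. Pads are 19 mm wide; open, the fingers measure 130 mm over their backs; the gripper's body (78 mm by 193 mm) begins 47 mm behind the grasp point.
Start: joints at [-54.311, 20.546, 0.682, 0, -70.136, -16.507], TCP at [0.222, -0.638, 0.227] pointing down, gripper open.
Joint ranges: [-176.03, 176.03], [-82.01, 121.73], [-58.28, 71.71], [-173.87, 95.51], [-174.79, -0.11], [-173.66, 173.66]. Speed limits (degrees/s): [136.94, 136.94, 172.46, 180, 180, 180].

### API

Orientations are given as [roll, pitch, yaw] about the fixed x, y, z axes, in that order (R = Rz(yaw) Ry(pitch) Rx(roll)).
In Python, from plant import r gives the robot as it stands. The module is installed in compiled form; this text tells all that it offers.
- The arm moves only by the tool play_rows, never from a script. Its argument "rows" is a list of rows, each an object with "slide": the shift along the tool's x, y, z as a fraction of full scale, a list of three; "delta_rot": the turn, a rotation vector about the tool's x, y, z as a fraction of full scale, a list of three; "fingers": the opening, from -1 (shut) to 1 (fully open). In form: [{"slide": [x, y, z], "delta_rot": [rx, ry, rz], "fingers": fingers}, ...]. A call has 1 to 8 rows; each row shifts and turns the commanded pose from where the row before left it, along the tool's axes as they then stand; what a row does not reach is not made up. Full scale, the value 1, is 0.15 m for a shift and 0.08 rad for a turn. A row lasts 1/8 s, in which the tool goes at most 62.5 mm and 10.7 degrees, less where a joint would pass 70% of its speed; a pose out of reach is approached as far as the arm can. A call with a number of a shift or a turn outside -1 to 1 is refused whole. A call with a gripper value outside its range is refused whole. The fingers move at their own pace and stop on an object; "squeeze" is the grip in N (left out, the last holds). Time passes only in rows, so rows that do not move let the fingers close. It gives the time, the measured TCP pose, the force, the opening and the grip force at its end, in the units of the state.
- r.get_state(): the state, without advancing time (a new reading comes with each control period).
- r.capture(name): name is "scene" or "top"; returns a dict with "image" (420x560x3 uint8, blue, green, red), "fx", "fy", "cx", "cy" (pixels), "R" (3x3) and "t" (3): a world point X has camera coordinates R X + t. Camera axes: x right, y down, z forward; pixel columns grow to the right and rows downward; lengths in m; the calibration is good to about 2 mm. A picture is of the moment at which its call begins. There is no depth.
- r.close_job(): hands the job in; it is judged then, once.
The state is a dict: "time_s": time; "joints": joint angles; "qd": joint speeds; "joint_torque": joint torques, N m; "tcp_pos": TCP position; "eef_rot": TCP orientation; "contact_force": force on the tool from outside, world axes, zero at the start; "moment": the same for the moment, N m; "gripper_width": finger opening in m; "gripper_force": force on a finger pad.
Only numpy, scipy, OpenCV 4.12 (cv2) and the standard library are available. Lean on these libraries where they do the work, as an engineer would, in place of code of your own. Each camera call takes 0.05 s, during which the arm holds its last target. There are 200 camera calls.

## Working session

There is one attempt and no reset: what is moved stays moved. The work goes in short steps, Python scripts to look and compute and a tool call to move; the robot and the scene stay as the last step left them, time stands still between calls to the robot, and variables do not carry over. Pictures are saved under pics/ and viewed, at most 10 in all, crops included, and the job is handed in when it is done.

Besides the shell and the picture viewer there is one more tool, called after "Call:" in YAML: its name, and indented under it one key for each argument. play_rows: Moves the arm, as the interface text tells. Shift numbers are shares of 0.15 m and turn numbers shares of 0.08 rad, none past 1 either way. Its arguments: {"type":"object","properties":{"rows":{"type":"array"},"squeeze":{"type":"number"}},"required":["rows"]}

```bash
mkdir -p pics; cat > h.py <<'E'
import numpy as np, cv2
from plant import r
def ray(c,u,v,z):
    R=np.array(c["R"]);t=np.array(c["t"]);o=-R.T@t
    d=R.T@np.array([(u-c["cx"])/c["fx"],(v-c["cy"])/c["fy"],1.])
    return o+d*(z-o[2])/d[2]
def proj(c,X):
    p=np.array(c["R"])@np.array(X)+np.array(c["t"]);return c["fx"]*p[0]/p[2]+c["cx"],c["fy"]*p[1]/p[2]+c["cy"]
E
python3 - <<'E'
from h import *
for n in("scene","top"):
    c=r.capture(n);cv2.imwrite(f"pics/{n}0.png",c["image"]);R=np.array(c["R"]);print(n,c["fx"],-R.T@c["t"],R.round(3).tolist())
print(r.get_state())
E
```

```text
scene 542.3940789992988 [ 1.37350389 -0.41513524  1.15442407] [[0.419, 0.908, 0.018], [0.705, -0.313, -0.637], [-0.573, 0.28, -0.771]]
top 530.7262811306697 [ 0.5090717  -0.02351292  1.75871012] [[0.003, -1.0, -0.006], [-0.999, -0.003, -0.045], [0.045, 0.006, -0.999]]
{'time_s': 0.1, 'joints': array([-5.43099049e+01,  2.05867555e+01,  6.38881323e-01, -1.85435329e-02,
       -7.01384056e+01, -1.65068256e+01]), 'qd': array([-0.03845158,  0.04362944,  0.16538162, -0.01154464, -0.06170837,
       -0.02049614]), 'joint_torque': array([-2.29814890e-03, -5.84161198e+01,  2.93753242e+01,  7.01544151e+00,
        1.02985388e-02, -5.28675787e-05]), 'tcp_pos': array([ 0.22162099, -0.63709549,  0.22571929]), 'eef_rot': array([ 1.79912323e+02, -7.80234152e-03, -1.60823038e+02]), 'contact_force': array([ 0.36840029, -0.45533894,  1.42240342]), 'moment': array([-0.04904684,  0.00217216,  0.02558879]), 'gripper_force': 0.0, 'gripper_width': 0.08759623299365739}
```

View pics/scene0.png

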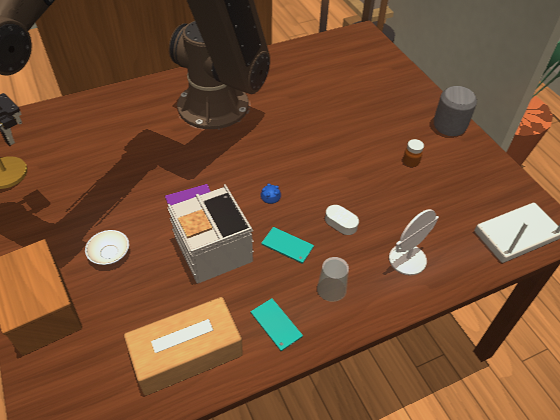

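View pics/top0.png

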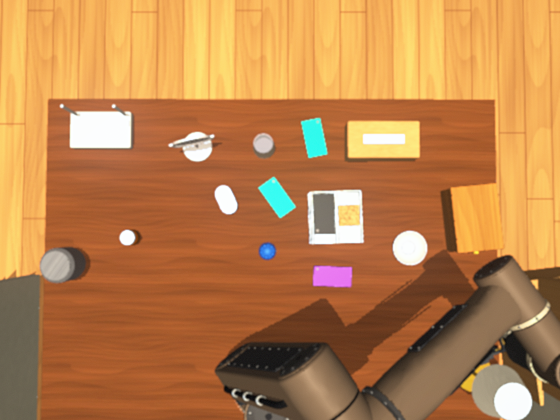

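The scene shows three bank-shaped candidates: the black slab in the organizer (scene 225,213; top 324,213), the purple slab (top 332,277) and the turquoise slabs (top 277,197 and 314,138). Only the black one fits, since it is the right colour and lies in a lane. The dock is the white oval at top (226,199), scene (342,220). I'll confirm in an enlarged crop.

```bash
python3 - <<'E'
from h import *
s=cv2.imread("pics/scene0.png");t=cv2.imread("pics/top0.png")
a=cv2.resize(s[170:290,150:270],(480,480),interpolation=cv2.INTER_CUBIC);b=cv2.resize(t[180:260,300:380],(320,320),interpolation=cv2.INTER_CUBIC)
b=cv2.copyMakeBorder(b,0,160,0,0,0)
cv2.imwrite("pics/crop0.png",np.hstack([a,b]))
c=r.capture("top");im=c["image"]
def box(mask,off,z,name):
    cs,_=cv2.findContours(mask,cv2.RETR_EXTERNAL,cv2.CHAIN_APPROX_NONE);k=max(cs,key=cv2.contourArea)+np.array(off)
    P=np.array([ray(c,u,v,z)[:2] for u,v in k[:,0]],dtype=np.float32)
    H=cv2.minAreaRect(P*1000);print(name,np.round(H[0],1),np.round(H[1],1),round(H[2],1),cv2.contourArea(k.astype(np.int32)));
    return H
def sub(x0,y0,x1,y1): return cv2.cvtColor(im[y0:y1,x0:x1],cv2.COLOR_BGR2HSV),im[y0:y1,x0:x1]
h,g=sub(308,188,340,240); box(((g.max(2)<110)).astype(np.uint8)*255,(308,188),.138,"bank")
h,g=sub(205,175,248,225); box(((h[...,1]<70)&(h[...,2]>120)).astype(np.uint8)*255,(205,175),.03,"dock")
h,g=sub(295,175,375,258); box(((h[...,1]<60)&(h[...,2]>100)).astype(np.uint8)*255,(295,175),.139,"org")
h,g=sub(250,235,285,268); box(((h[...,0]>100)&(h[...,0]<130)&(h[...,1]>120)).astype(np.uint8)*255,(250,235),.016,"dome")
h,g=sub(300,260,365,295); box(((h[...,0]>130)&(h[...,0]<165)&(h[...,1]>100)).astype(np.uint8)*255,(300,260),.008,"purple")
E
```

```text
Traceback (most recent call last):
ValueError: max() iterable argument is empty
```

View pics/crop0.png

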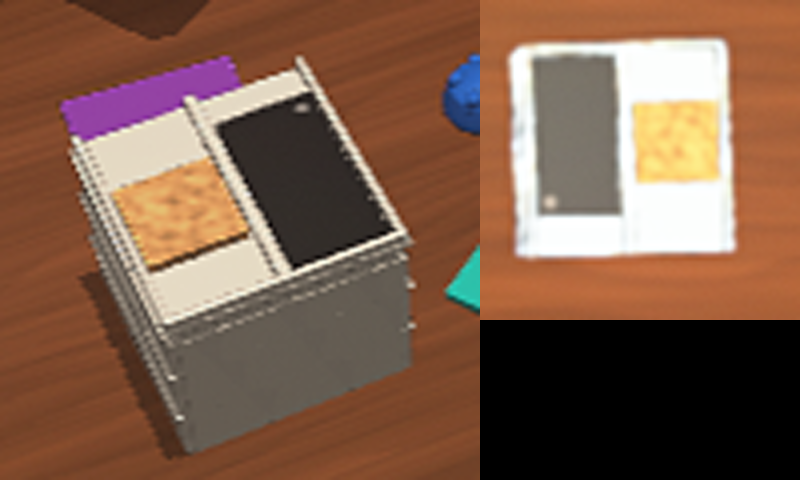

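The crop shows the black slab in the lane with its back end near the far lip. The tray's open front faces the robot, and the coaster is in the lane beside it. This is the bank.

```bash
cat > m.py <<'E'
from h import *
def run(c,which):
    im=c["image"];out={}
    def box(name,x0,y0,x1,y1,z,f):
        if name not in which: return
        h=cv2.cvtColor(im[y0:y1,x0:x1],cv2.COLOR_BGR2HSV).astype(int);g=im[y0:y1,x0:x1].astype(int)
        m=f(h,g).astype(np.uint8)*255
        cs,_=cv2.findContours(m,cv2.RETR_EXTERNAL,cv2.CHAIN_APPROX_NONE)
        if not cs: print(name,"none");return
        k=max(cs,key=cv2.contourArea)+np.array((x0,y0))
        P=np.array([ray(c,u,v,z)[:2] for u,v in k[:,0]],dtype=np.float32)
        H=cv2.minAreaRect(P*1000);print(name,np.round(H[0],1),np.round(H[1],1),round(H[2],1),cv2.contourArea(k.astype(np.int32)))
    box("bank",312,188,332,250,.138,lambda h,g:(g.max(2)<170)&(h[...,1]<80))
    box("dock",205,175,248,225,.03,lambda h,g:(h[...,1]<70)&(h[...,2]>120))
    box("org",295,175,375,258,.139,lambda h,g:(h[...,1]<60)&(h[...,2]>100))
    box("dome",250,235,285,268,.016,lambda h,g:(h[...,0]>100)&(h[...,0]<130)&(h[...,1]>120))
    box("purple",300,260,365,295,.008,lambda h,g:(h[...,0]>130)&(h[...,0]<165)&(h[...,1]>100))
E
python3 - <<'E'
from m import *
c=r.capture("top");run(c,["bank","dock","org","dome","purple"])
s=r.capture("scene");
# scene corners of bank/tray from crop (px/4+offset): 
f=lambda u,v:(150+u/4,170+v/4)
for n,p,z in(("bank back-L",(397,232),.138),("bank back-R",(292,268),.138),("bank front-L",(315,95),.138),("bank front-R",(218,125),.138),("tray FL",(300,60),.139),("tray BL",(410,237),.139),("tray BR",(165,325),.139),("tray FR",(75,145),.139)):
    print(n,ray(s,*f(*p),z)[:2].round(4))
h=cv2.cvtColor(s["image"],cv2.COLOR_BGR2HSV)
g=h[195:245,315:370];m=((g[...,1]<60)&(g[...,2]>195)).astype(np.uint8)
u=np.argwhere(m);print("dock scene",u.mean(0)+[195,315],len(u))
cv2.imwrite("pics/dock.png",np.hstack([cv2.resize(s["image"][195:245,315:370],None,fx=6,fy=6),cv2.resize(c["image"][175:225,205:260],None,fx=6,fy=6)]))
E
```

```text
bank [ 560.4 -160.6] [ 55.  119.3] 90.0 663.5
dock [609.2 144.1] [101.1  60.9] 24.3 468.5
org [ 551.2 -200.2] [161.6 166. ] 2.2 2770.5
dome [442.4   9.3] [49.  45.9] 0.2 175.5
purple [ 359.4 -204.1] [124.7  65.4] 90.0 728.0
bank back-L [ 0.6273 -0.1285]
bank back-R [ 0.6271 -0.1951]
bank front-L [ 0.5059 -0.1331]
bank front-R [ 0.5048 -0.197 ]
tray FL [ 0.4752 -0.1312]
tray BL [ 0.6346 -0.1232]
tray BR [ 0.6366 -0.2764]
tray FR [ 0.4856 -0.2825]
dock scene [215.96025105 341.958159  ] 478
```

View pics/dock.png

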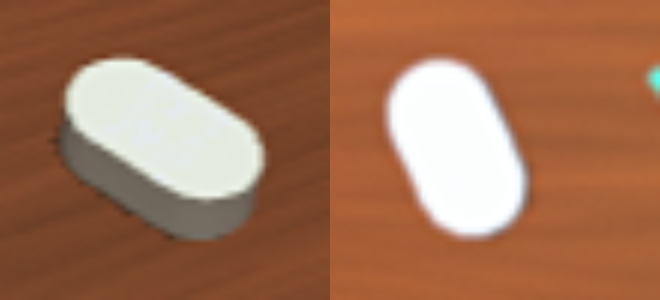

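Call:
play_rows:
  rows:
    - {"slide": [0, 0, -0.1], "delta_rot": [0, 0, 0.96], "fingers": -1}
    - {"slide": [0, 0, -0.1], "delta_rot": [0, 0, 0.96], "fingers": -1}
    - {"slide": [0, 0, -0.1], "delta_rot": [0, 0, 0.96], "fingers": -1}
    - {"slide": [0, 0, -0.1], "delta_rot": [0, 0, 0.96], "fingers": -1}
    - {"slide": [0, 0, 0], "delta_rot": [0, 0, 0], "fingers": -1}

```text
time_s: 0.88
tcp_pos: [0.222, -0.638, 0.2877]
eef_rot: [-179.9, 0.1, -178.4]
contact_force: [0.6, -0.6, -0.1]
gripper_width: 0.0434
gripper_force: 0.0
```

```bash
cat > go.py <<'E'
from h import *
from scipy.spatial.transform import Rotation as Ro
def to(X,yaw=None):
    s=r.get_state();R=Ro.from_euler("xyz",s["eef_rot"],degrees=True)
    print("tcp",s["tcp_pos"].round(4),"rot",s["eef_rot"].round(2),"F",s["contact_force"].round(1))
    print("units",(R.inv().apply(np.array(X)-s["tcp_pos"])/.15).round(3))
    if yaw is not None: print("turn units",((R.inv()*Ro.from_euler("xyz",[180,0,yaw],degrees=True)).as_rotvec()/.08).round(3))
E
python3 - <<'E'
from go import *
to([.58,-.163,.20],-178.5)
s=r.capture("scene");g=cv2.cvtColor(s["image"],cv2.COLOR_BGR2HSV)[195:245,315:370]
m=((g[...,1]<60)&(g[...,2]>195)).astype(np.uint8)*255
k=max(cv2.findContours(m,0,1)[0],key=cv2.contourArea)+np.array((315,195))
P=np.array([ray(s,u,v,.03)[:2] for u,v in k[:,0]],np.float32)*1000
print("dock from scene",cv2.minAreaRect(P))
E
```

```text
tcp [ 0.222  -0.638   0.2877] rot [-1.7989e+02  6.0000e-02 -1.7839e+02] F [ 0.6 -0.6 -0.1]
units [-2.474  3.099  0.581]
turn units [-0.024  0.013  0.024]
dock from scene ((610.7215576171875, 145.84597778320312), (94.11366271972656, 52.71523666381836), 25.494014739990234)
```

Call:
play_rows:
  rows:
    - {"slide": [-0.25, 0.31, 0], "delta_rot": [0, 0, 0], "fingers": -1}
    - {"slide": [-0.25, 0.31, 0], "delta_rot": [0, 0, 0], "fingers": -1}
    - {"slide": [-0.25, 0.31, 0], "delta_rot": [0, 0, 0], "fingers": -1}
    - {"slide": [-0.25, 0.31, 0], "delta_rot": [0, 0, 0], "fingers": -1}
    - {"slide": [-0.25, 0.31, 0], "delta_rot": [0, 0, 0], "fingers": -1}
    - {"slide": [-0.25, 0.31, 0], "delta_rot": [0, 0, 0], "fingers": -1}
    - {"slide": [-0.25, 0.31, 0], "delta_rot": [0, 0, 0], "fingers": -1}
    - {"slide": [-0.25, 0.31, 0], "delta_rot": [0, 0, 0], "fingers": -1}

```text
time_s: 1.92
tcp_pos: [0.512, -0.2554, 0.2858]
eef_rot: [180.0, -0.0, -178.3]
contact_force: [0.9, 0.3, -0.3]
gripper_width: 0.0003
gripper_force: 0.0
```

Call:
play_rows:
  rows:
    - {"slide": [-0.24, 0.31, 0.1], "delta_rot": [0, 0, 0], "fingers": -1}
    - {"slide": [-0.24, 0.31, 0.1], "delta_rot": [0, 0, 0], "fingers": -1}
    - {"slide": [0, 0, 0.2], "delta_rot": [0, 0, 0], "fingers": -1}
    - {"slide": [0, 0, 0.2], "delta_rot": [0, 0, 0], "fingers": -1}
    - {"slide": [0, 0, 0.1], "delta_rot": [0, 0, 0], "fingers": -1}
    - {"slide": [0, 0, 0], "delta_rot": [0, 0, 0], "fingers": -1}
    - {"slide": [0, 0, 0], "delta_rot": [0, 0, 0], "fingers": -1}

```text
time_s: 2.8
tcp_pos: [0.5814, -0.1628, 0.1827]
eef_rot: [-180.0, 0.1, -178.4]
contact_force: [0.4, 0.4, 0.1]
gripper_width: 0.0008
gripper_force: 0.0
```

```bash
python3 - <<'E'
from go import *
to([.58,-.163,.142],-178.5)
s=r.capture("scene");a=cv2.resize(s["image"][150:280,150:280],(520,520),interpolation=cv2.INTER_CUBIC);cv2.imwrite("pics/press.png",a)
E
```

```text
tcp [ 0.5814 -0.1628  0.1827] rot [-1.7998e+02  9.0000e-02 -1.7841e+02] F [0.4 0.4 0.1]
units [ 0.01  -0.001  0.271]
turn units [-0.004  0.019  0.02 ]
```

View pics/press.png

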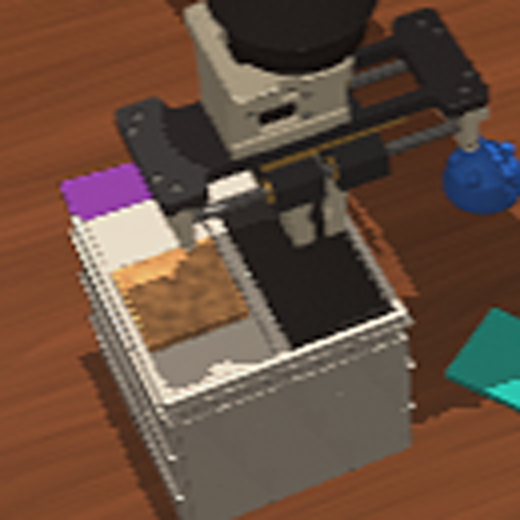

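The closed fingertips (crop 315,240) hover over the black bank, centred in its lane. Next I descend to contact in small steps.

Call:
play_rows:
  rows:
    - {"slide": [0, 0, 0.15], "delta_rot": [0, 0, 0], "fingers": -1}
    - {"slide": [0, 0, 0.1], "delta_rot": [0, 0, 0], "fingers": -1}
    - {"slide": [0, 0, 0.02], "delta_rot": [0, 0, 0], "fingers": -1}
    - {"slide": [0, 0, 0], "delta_rot": [0, 0, 0], "fingers": -1}
    - {"slide": [0, 0, 0], "delta_rot": [0, 0, 0], "fingers": -1}

```text
time_s: 3.48
tcp_pos: [0.5813, -0.1625, 0.1418]
eef_rot: [-180.0, 0.1, -178.4]
contact_force: [0.1, 0.3, 0.0]
gripper_width: 0.0009
gripper_force: 0.0
```

Call:
play_rows:
  rows:
    - {"slide": [0, 0, 0.02], "delta_rot": [0, 0, 0], "fingers": -1}
    - {"slide": [0, 0, 0], "delta_rot": [0, 0, 0], "fingers": -1}
    - {"slide": [0, 0, 0], "delta_rot": [0, 0, 0], "fingers": -1}

```text
time_s: 3.85
tcp_pos: [0.581, -0.1624, 0.1383]
eef_rot: [-180.0, 0.0, -178.4]
contact_force: [1.3, 0.2, 2.0]
gripper_width: 0.0007
gripper_force: 0.8
```

Call:
play_rows:
  rows:
    - {"slide": [0, 0, 0.015], "delta_rot": [0, 0, 0], "fingers": -1}
    - {"slide": [0, 0, 0], "delta_rot": [0, 0, 0], "fingers": -1}
    - {"slide": [0, 0, 0], "delta_rot": [0, 0, 0], "fingers": -1}

```text
time_s: 4.22
tcp_pos: [0.5811, -0.1624, 0.1366]
eef_rot: [-180.0, 0.1, -178.4]
contact_force: [-1.3, 1.7, 6.0]
gripper_width: 0.0005
gripper_force: 3.4
```

Call:
play_rows:
  rows:
    - {"slide": [0, 0, 0.005], "delta_rot": [0, 0, 0], "fingers": -1}
    - {"slide": [0.02, 0, 0], "delta_rot": [0, 0, 0], "fingers": -1}
    - {"slide": [0.03, 0, 0], "delta_rot": [0, 0, 0], "fingers": -1}
    - {"slide": [0.03, 0, 0], "delta_rot": [0, 0, 0], "fingers": -1}
    - {"slide": [0.03, 0, 0], "delta_rot": [0, 0, 0], "fingers": -1}
    - {"slide": [0.03, 0, 0], "delta_rot": [0, 0, 0], "fingers": -1}

```text
time_s: 4.97
tcp_pos: [0.562, -0.1632, 0.1366]
eef_rot: [-179.9, 0.3, -178.4]
contact_force: [2.5, 0.5, 7.3]
gripper_width: 0.0004
gripper_force: 3.2
```

```bash
python3 - <<'E'
from go import *
to([.515,-.165,.136])
s=r.capture("scene");a=cv2.resize(s["image"][150:280,150:280],(520,520),interpolation=cv2.INTER_CUBIC);cv2.imwrite("pics/slide1.png",a)
E
```

```text
tcp [ 0.562  -0.1632  0.1366] rot [-179.95    0.28 -178.37] F [2.5 0.5 7.3]
units [ 0.314 -0.003  0.003]
```

View pics/slide1.png

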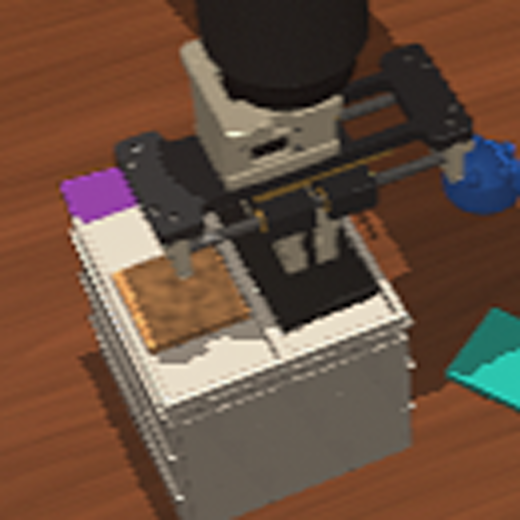

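The bank follows: pale tray floor now shows behind its rear edge at crop (330,310). I'll continue.

Call:
play_rows:
  rows:
    - {"slide": [0.04, 0, 0], "delta_rot": [0, 0, 0], "fingers": -1}
    - {"slide": [0.04, 0, 0], "delta_rot": [0, 0, 0], "fingers": -1}
    - {"slide": [0.04, 0, 0], "delta_rot": [0, 0, 0], "fingers": -1}
    - {"slide": [0.04, 0, 0], "delta_rot": [0, 0, 0], "fingers": -1}
    - {"slide": [0.04, 0, 0], "delta_rot": [0, 0, 0], "fingers": -1}
    - {"slide": [0.04, 0, 0], "delta_rot": [0, 0, 0], "fingers": -1}
    - {"slide": [0.04, 0, 0], "delta_rot": [0, 0, 0], "fingers": -1}
    - {"slide": [0.02, 0, 0], "delta_rot": [0, 0, 0], "fingers": -1}

```text
time_s: 6.02
tcp_pos: [0.5169, -0.1645, 0.1367]
eef_rot: [-179.9, 0.3, -178.4]
contact_force: [3.3, -0.0, 6.2]
gripper_width: 0.0004
gripper_force: 3.2
```

Call:
play_rows:
  rows:
    - {"slide": [0, 0, 0], "delta_rot": [0, 0, 0], "fingers": -1}
    - {"slide": [0, 0, -0.03], "delta_rot": [0, 0, 0], "fingers": -1}
    - {"slide": [0, 0, -0.1], "delta_rot": [0, 0, 0], "fingers": -1}
    - {"slide": [0, 0, -0.3], "delta_rot": [0, 0, 0], "fingers": -1}
    - {"slide": [-0.1, 0, -0.3], "delta_rot": [0, 0, 0], "fingers": -1}
    - {"slide": [0, 0, 0], "delta_rot": [0, 0, 0], "fingers": -1}

```text
time_s: 6.78
tcp_pos: [0.5321, -0.1641, 0.2489]
eef_rot: [-179.9, 0.4, -178.4]
contact_force: [-0.6, 0.4, -0.5]
gripper_width: 0.0003
gripper_force: 0.0
```

```bash
python3 - <<'E'
from go import *
from m import run
c=r.capture("top");s=r.capture("scene")
run(c,["bank","org"]);to([.458,-.165,.2],-178.5)
a=cv2.resize(s["image"][150:270,150:270],(480,480),interpolation=cv2.INTER_CUBIC);b=cv2.resize(c["image"][180:260,300:380],(320,320),interpolation=cv2.INTER_CUBIC)
cv2.imwrite("pics/slide2.png",np.hstack([a,cv2.copyMakeBorder(b,0,160,0,0,0)]))
E
```

```text
bank [ 461.3 -165. ] [18.2 45.7] 0.2 83.5
org [ 539.2 -235.1] [118.8 119. ] 89.9 1142.5
tcp [ 0.5295 -0.1637  0.2449] rot [ 1.7997e+02  1.0000e-02 -1.7843e+02] F [-1.1  0.2 -0.7]
units [0.477 0.004 0.299]
turn units [0.006 0.003 0.015]
```

View pics/slide2.png

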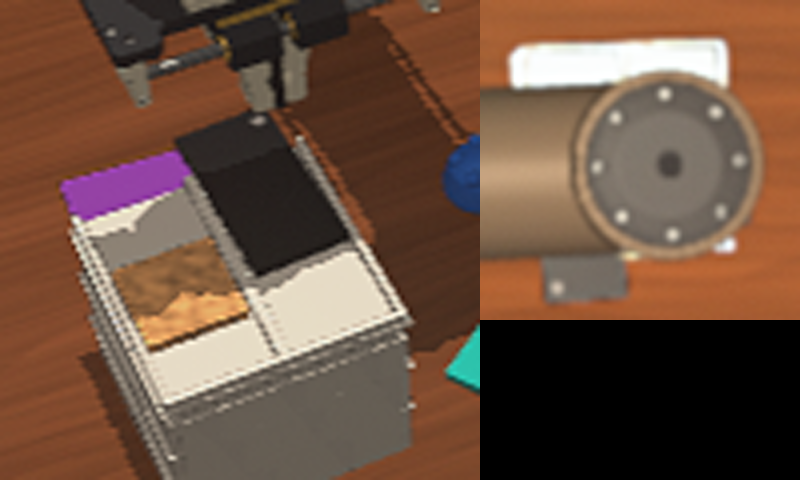

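The bank now sticks out over the front: its front corners are at crop (175,145) and (270,110), and the tray front edge is at about (300,138). The coaster looks undisturbed. I'll cast those corners.

```bash
python3 - <<'E'
from go import *
s=r.capture("scene");c=r.capture("top")
for n,p,z in(("BL",(347,240),.138),("BR",(258,275),.138),("FL",(270,110),.138),("FR",(175,145),.138),("trayFL",(300,138),.139),("trayFR",(75,220),.139)):
    print(n,ray(s,150+p[0]/4,150+p[1]/4,z)[:2].round(4))
for u,v in((541,301),(627,299)): print("top front",ray(c,300+(u-480)/4,180+v/4,.138)[:2].round(4))
to([.455,-.165,.25],-178.5)
E
```

```text
BL [ 0.5633 -0.1347]
BR [ 0.5672 -0.1939]
FL [ 0.4421 -0.1391]
FR [ 0.4464 -0.2047]
trayFL [ 0.4735 -0.1306]
trayFR [ 0.4818 -0.2813]
top front [ 0.4332 -0.1399]
top front [ 0.4349 -0.2053]
tcp [ 0.5288 -0.1637  0.2436] rot [ 1.7997e+02 -1.2000e-01 -1.7843e+02] F [ 0.2  0.3 -0.3]
units [ 0.492  0.005 -0.041]
turn units [ 0.005 -0.025  0.015]
```

Overhang is roughly 35 mm by the images. I'll press again and slide another 10 mm for margin and finger room.

Call:
play_rows:
  rows:
    - {"slide": [0, 0, 0.3], "delta_rot": [0, 0, 0], "fingers": -1}
    - {"slide": [0, 0, 0.25], "delta_rot": [0, 0, 0], "fingers": -1}
    - {"slide": [0, 0, 0.12], "delta_rot": [0, 0, 0], "fingers": -1}
    - {"slide": [0, 0, 0], "delta_rot": [0, 0, 0], "fingers": -1}
    - {"slide": [0, 0, 0], "delta_rot": [0, 0, 0], "fingers": -1}

```text
time_s: 7.6
tcp_pos: [0.53, -0.164, 0.1445]
eef_rot: [-180.0, 0.0, -178.4]
contact_force: [0.7, -0.4, -0.1]
gripper_width: 0.0002
gripper_force: 0.0
```

Call:
play_rows:
  rows:
    - {"slide": [0, 0, 0.02], "delta_rot": [0, 0, 0], "fingers": -1}
    - {"slide": [0, 0, 0.01], "delta_rot": [0, 0, 0], "fingers": -1}
    - {"slide": [0, 0, 0], "delta_rot": [0, 0, 0], "fingers": -1}
    - {"slide": [0, 0, 0], "delta_rot": [0, 0, 0], "fingers": -1}

```text
time_s: 8.1
tcp_pos: [0.5299, -0.1638, 0.1397]
eef_rot: [-180.0, 0.0, -178.4]
contact_force: [0.3, -1.1, 0.4]
gripper_width: 0.0004
gripper_force: 0.0
```

Call:
play_rows:
  rows:
    - {"slide": [0, 0, 0.01], "delta_rot": [0, 0, 0], "fingers": -1}
    - {"slide": [0, 0, 0.01], "delta_rot": [0, 0, 0], "fingers": -1}
    - {"slide": [0, 0, 0.005], "delta_rot": [0, 0, 0], "fingers": -1}
    - {"slide": [0, 0, 0], "delta_rot": [0, 0, 0], "fingers": -1}
    - {"slide": [0, 0, 0], "delta_rot": [0, 0, 0], "fingers": -1}

```text
time_s: 8.72
tcp_pos: [0.53, -0.1638, 0.1365]
eef_rot: [-180.0, 0.0, -178.4]
contact_force: [-2.3, 2.0, 7.2]
gripper_width: 0.0005
gripper_force: 3.5
```

Call:
play_rows:
  rows:
    - {"slide": [0.02, 0, 0], "delta_rot": [0, 0, 0], "fingers": -1}
    - {"slide": [0.02, 0, 0], "delta_rot": [0, 0, 0], "fingers": -1}
    - {"slide": [0.02, 0, 0], "delta_rot": [0, 0, 0], "fingers": -1}
    - {"slide": [0.01, 0, 0], "delta_rot": [0, 0, 0], "fingers": -1}
    - {"slide": [0, 0, 0], "delta_rot": [0, 0, 0], "fingers": -1}
    - {"slide": [0, 0, 0], "delta_rot": [0, 0, 0], "fingers": -1}
    - {"slide": [0, 0, 0], "delta_rot": [0, 0, 0], "fingers": -1}

```text
time_s: 9.6
tcp_pos: [0.5211, -0.1643, 0.137]
eef_rot: [-180.0, 0.2, -178.4]
contact_force: [1.9, 0.9, 5.2]
gripper_width: 0.0006
gripper_force: 2.7
```

Call:
play_rows:
  rows:
    - {"slide": [0, 0, -0.05], "delta_rot": [0, 0, 0], "fingers": -1}
    - {"slide": [0, 0, -0.2], "delta_rot": [0, 0, 0], "fingers": -1}
    - {"slide": [0, 0, -0.3], "delta_rot": [0, 0, 0], "fingers": -1}
    - {"slide": [0, 0, 0], "delta_rot": [0, 0, 0], "fingers": 1}
    - {"slide": [0, 0, 0], "delta_rot": [0, 0, 0], "fingers": 1}
    - {"slide": [0, 0, 0], "delta_rot": [0, 0, 0], "fingers": 1}

```text
time_s: 10.35
tcp_pos: [0.5185, -0.164, 0.2172]
eef_rot: [180.0, -0.1, -178.4]
contact_force: [-0.7, 0.4, -0.1]
gripper_width: 0.025
gripper_force: 0.0
```

```bash
python3 - <<'E'
from go import *
s=r.capture("scene");c=r.capture("top")
def cont(im,x0,y0,x1,y1,f):
    g=im[y0:y1,x0:x1];h=cv2.cvtColor(g,cv2.COLOR_BGR2HSV).astype(int)
    return f(h,g.astype(int))
# top: dark neutral columns 312..340 below row 240: front edge row per column
m=cont(c["image"],308,235,345,275,lambda h,g:(g.max(2)-g.min(2)<35)&(g.max(2)<170))
ys=[(308+i,235+np.nonzero(m[:,i])[0].max()) for i in range(m.shape[1]) if m[:,i].sum()>3]
print(ys)
print([ray(c,u,v+.5,.138)[:2].round(4).tolist() for u,v in (ys[2],ys[-3])])
to([.45,-.168,.25],-178.2)
a=cv2.resize(s["image"][150:270,150:270],(600,600),interpolation=cv2.INTER_CUBIC);cv2.imwrite("pics/slide3.png",a)
E
```

```text
[(316, np.int64(251)), (317, np.int64(257)), (318, np.int64(257)), (319, np.int64(257)), (320, np.int64(257)), (321, np.int64(257)), (322, np.int64(257)), (323, np.int64(257)), (324, np.int64(257)), (325, np.int64(257)), (326, np.int64(257)), (327, np.int64(257)), (328, np.int64(257)), (329, np.int64(257)), (330, np.int64(257)), (331, np.int64(256)), (332, np.int64(256)), (333, np.int64(256)), (334, np.int64(256)), (335, np.int64(256)), (336, np.int64(256)), (337, np.int64(243)), (338, np.int64(244)), (339, np.int64(244)), (340, np.int64(244)), (341, np.int64(245)), (342, np.int64(245)), (343, np.int64(245)), (344, np.int64(245))]
[[0.4264, -0.1482], [0.463, -0.2213]]
tcp [ 0.5188 -0.1641  0.2174] rot [ 1.7999e+02 -1.1000e-01 -1.7842e+02] F [-0.  -0.4  0.7]
units [ 0.46  -0.013 -0.217]
turn units [ 0.002 -0.023 -0.048]
```

View pics/slide3.png

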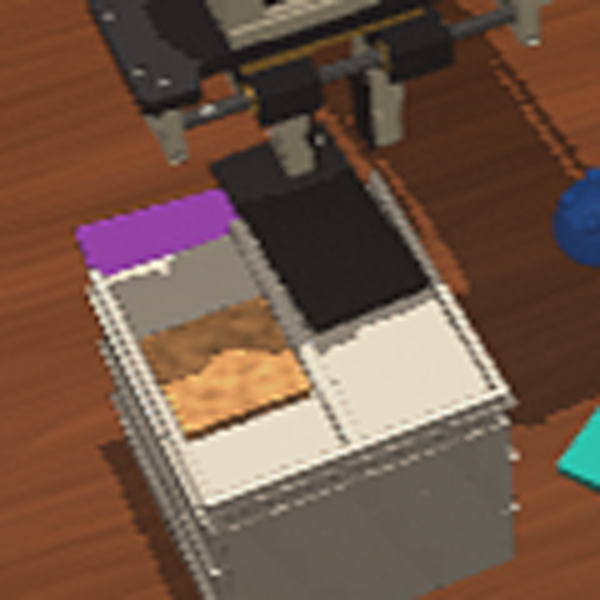

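The bank now hangs out about 43 mm: the front corner is at crop (212,168) and the rear edge at (318,335)-(430,287). It lies flat. I'll move above the overhang with the fingers open.

Call:
play_rows:
  rows:
    - {"slide": [0.15, 0.01, -0.1], "delta_rot": [0, 0, -0.2], "fingers": 1}
    - {"slide": [0.15, 0.01, 0], "delta_rot": [0, 0, 0], "fingers": 1}
    - {"slide": [0.15, 0.01, 0], "delta_rot": [0, 0, 0], "fingers": 1}
    - {"slide": [0, 0, 0], "delta_rot": [0, 0, 0], "fingers": 1}
    - {"slide": [0, 0, 0], "delta_rot": [0, 0, 0], "fingers": 1}
    - {"slide": [0, 0, 0], "delta_rot": [0, 0, 0], "fingers": 1}
    - {"slide": [0, 0, 0], "delta_rot": [0, 0, 0], "fingers": 1}

```text
time_s: 11.32
tcp_pos: [0.452, -0.1622, 0.233]
eef_rot: [-180.0, -0.0, -177.5]
contact_force: [0.1, 0.3, -0.1]
gripper_width: 0.0877
gripper_force: 0.0
```

```bash
python3 - <<'E'
from go import *
s=r.capture("scene")
for n,p in(("BL",(430,287)),("BR",(318,335)),("FR",(212,168))): print(n,ray(s,150+p[0]/5,150+p[1]/5,.138)[:2].round(4))
to([.45,-.171,.115],-177.5)
print(r.get_state()["gripper_width"])
E
```

```text
BL [ 0.5549 -0.1333]
BR [ 0.5612 -0.194 ]
FR [ 0.4364 -0.2049]
tcp [ 0.4519 -0.1622  0.233 ] rot [-1.800e+02 -3.000e-02 -1.775e+02] F [-0.2  0.5 -0.3]
units [ 0.015 -0.058  0.787]
turn units [-0.    -0.007 -0.001]
0.08758497779710375
```

Call:
play_rows:
  rows:
    - {"slide": [0.015, -0.058, 0], "delta_rot": [0, 0, -0.25], "fingers": 1}
    - {"slide": [0, 0, 0.2], "delta_rot": [0, 0, 0], "fingers": 1}
    - {"slide": [0, 0, 0.2], "delta_rot": [0, 0, 0], "fingers": 1}
    - {"slide": [0, 0, 0.1], "delta_rot": [0, 0, 0], "fingers": 1}
    - {"slide": [0, 0, 0.05], "delta_rot": [0, 0, 0], "fingers": 1}
    - {"slide": [0, 0, 0], "delta_rot": [0, 0, 0], "fingers": 1}

```text
time_s: 12.12
tcp_pos: [0.4501, -0.171, 0.151]
eef_rot: [-180.0, -0.0, -176.3]
contact_force: [0.7, 0.3, 0.2]
gripper_width: 0.0876
gripper_force: 0.0
```

Call:
play_rows:
  rows:
    - {"slide": [0, 0, 0.1], "delta_rot": [0, 0, 0], "fingers": 1}
    - {"slide": [0, 0, 0.1], "delta_rot": [0, 0, 0], "fingers": 1}
    - {"slide": [0, 0, 0.035], "delta_rot": [0, 0, 0], "fingers": 1}
    - {"slide": [0, 0, 0], "delta_rot": [0, 0, 0], "fingers": 1}
    - {"slide": [0, 0, 0], "delta_rot": [0, 0, 0], "fingers": 1}

```text
time_s: 12.75
tcp_pos: [0.4501, -0.171, 0.1158]
eef_rot: [-180.0, 0.0, -176.3]
contact_force: [1.3, 1.0, 0.2]
gripper_width: 0.0878
gripper_force: 0.0
```

```bash
python3 - <<'E'
from go import *
to([.45,-.171,.115],-176.5)
s=r.capture("scene")
a=cv2.resize(s["image"][150:270,150:270],(600,600),interpolation=cv2.INTER_CUBIC);cv2.imwrite("pics/grip.png",a)
E
```

```text
tcp [ 0.4501 -0.171   0.1158] rot [-1.7999e+02  3.0000e-02 -1.7635e+02] F [1.3 1.  0.2]
units [0.001 0.    0.006]
turn units [-0.002  0.005  0.033]
```

View pics/grip.png

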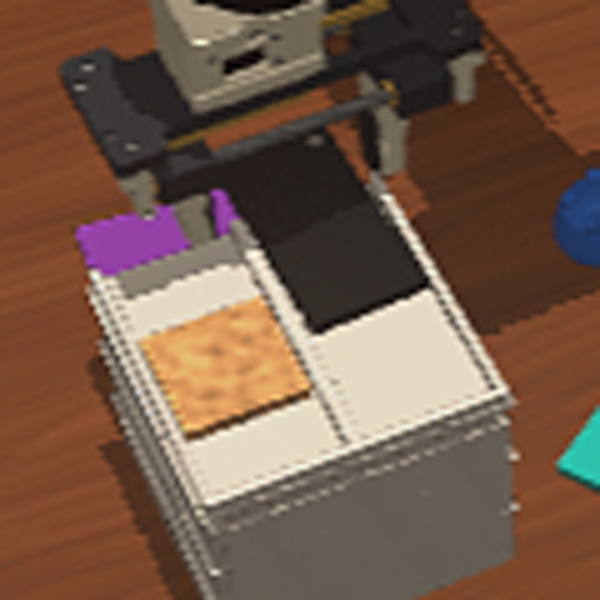

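The fingers straddle the bank's overhanging end: right finger at crop (200,215), left at (385,140). There is no contact yet, so I'll close on it.

Call:
play_rows:
  squeeze: 35
  rows:
    - {"slide": [0, 0, 0], "delta_rot": [0, 0, 0], "fingers": 0.3}
    - {"slide": [0, 0, 0], "delta_rot": [0, 0, 0], "fingers": 0.3}
    - {"slide": [0, 0, 0], "delta_rot": [0, 0, 0], "fingers": 0.1}
    - {"slide": [0, 0, 0], "delta_rot": [0, 0, 0], "fingers": 0.1}
    - {"slide": [0, 0, 0], "delta_rot": [0, 0, 0], "fingers": 0.1}
    - {"slide": [0, 0, 0], "delta_rot": [0, 0, 0], "fingers": 0.1}

```text
time_s: 13.55
tcp_pos: [0.4498, -0.171, 0.1156]
eef_rot: [-180.0, 0.0, -176.4]
contact_force: [-0.8, 0.3, 0.9]
gripper_width: 0.0634
gripper_force: 35.0
```

Call:
play_rows:
  rows:
    - {"slide": [0, 0, -0.04], "delta_rot": [0, 0, 0], "fingers": 0.1}
    - {"slide": [0, 0, -0.06], "delta_rot": [0, 0, 0], "fingers": 0.1}
    - {"slide": [0, 0, -0.06], "delta_rot": [0, 0, 0], "fingers": 0.1}
    - {"slide": [0, 0, -0.06], "delta_rot": [0, 0, 0], "fingers": 0.1}
    - {"slide": [0, 0, -0.06], "delta_rot": [0, 0, 0], "fingers": 0.1}
    - {"slide": [0, 0, -0.06], "delta_rot": [0, 0, 0], "fingers": 0.1}
    - {"slide": [0, 0, 0], "delta_rot": [0, 0, 0], "fingers": 0.1}

```text
time_s: 14.42
tcp_pos: [0.4504, -0.171, 0.1674]
eef_rot: [-180.0, 0.1, -176.4]
contact_force: [-0.4, 0.0, -2.5]
gripper_width: 0.0631
gripper_force: 35.0
```

```bash
python3 - <<'E'
from go import *
s=r.capture("scene");st=r.get_state();print(st["gripper_width"],st["gripper_force"],st["contact_force"],st["moment"])
a=cv2.resize(s["image"][130:250,150:290],(700,600),interpolation=cv2.INTER_CUBIC);cv2.imwrite("pics/lift.png",a)
E
```

```text
0.06349354982189663 34.99902069568634 [-0.85819738 -0.654492   -3.10413745] [-0.05828114  0.11949515  0.00991595]
```

View pics/lift.png

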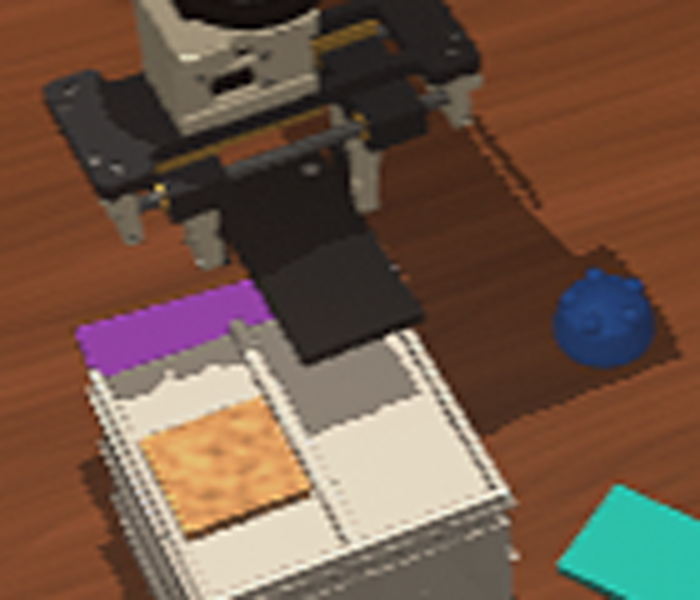

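The bank is held by its end and clear of the tray, with its rear edge at crop (308,362)-(423,318). I'll check the tilt numerically and work out the move to the dock.

```bash
python3 - <<'E'
from go import *
s=r.capture("scene")
for z in(.17,.18,.19): print(z,[ray(s,150+u/5,130+v/5,z)[:2].round(4).tolist() for u,v in((423,318),(308,362))])
d=np.array([.610,.145]);a=np.radians(25)
L=.047
p=d-L*np.array([np.cos(a),np.sin(a)]);print(p)
to([.4504,-.171,.26]);to([*p,.26],-155)
E
```

```text
0.17 [[0.5385, -0.1289], [0.5425, -0.1896]]
0.18 [[0.5469, -0.1318], [0.5509, -0.1919]]
0.19 [[0.5554, -0.1347], [0.5593, -0.1942]]
[0.56740353 0.12513694]
tcp [ 0.4497 -0.1709  0.1664] rot [ 179.99   -0.   -176.36] F [-0.6  0.1 -2. ]
units [-0.005 -0.001 -0.624]
tcp [ 0.4497 -0.1709  0.1664] rot [ 179.99   -0.   -176.36] F [-0.6  0.1 -2. ]
units [-0.908  1.92  -0.623]
turn units [ 2.00e-03 -0.00e+00 -4.66e+00]
```

Call:
play_rows:
  rows:
    - {"slide": [0, 0, -0.15], "delta_rot": [0, 0, 0], "fingers": 0.1}
    - {"slide": [0, 0, -0.2], "delta_rot": [0, 0, 0], "fingers": 0.1}
    - {"slide": [0, 0, -0.15], "delta_rot": [0, 0, -0.66], "fingers": 0.1}
    - {"slide": [0, 0, 0], "delta_rot": [0, 0, -0.8], "fingers": 0.1}
    - {"slide": [0, 0, 0], "delta_rot": [0, 0, -0.8], "fingers": 0.1}
    - {"slide": [0, 0, 0], "delta_rot": [0, 0, -0.8], "fingers": 0.1}
    - {"slide": [0, 0, 0], "delta_rot": [0, 0, -0.8], "fingers": 0.1}
    - {"slide": [0, 0, 0], "delta_rot": [0, 0, -0.8], "fingers": 0.1}

```text
time_s: 15.52
tcp_pos: [0.4495, -0.1709, 0.241]
eef_rot: [180.0, -0.1, -154.9]
contact_force: [0.2, -0.2, -2.0]
gripper_width: 0.0635
gripper_force: 35.0
```

```bash
python3 - <<'E'
from go import *
to([.5697,.1262,.20],-155)
E
```

```text
tcp [ 0.4495 -0.1709  0.241 ] rot [ 1.7997e+02 -5.0000e-02 -1.5488e+02] F [ 0.2 -0.2 -2. ]
units [-1.567  1.453  0.272]
turn units [ 0.007 -0.012  0.027]
```

Call:
play_rows:
  rows:
    - {"slide": [-0.1, 0.09, 0], "delta_rot": [0, 0, 0], "fingers": 0.1}
    - {"slide": [-0.15, 0.14, 0], "delta_rot": [0, 0, 0], "fingers": 0.1}
    - {"slide": [-0.2, 0.185, 0], "delta_rot": [0, 0, 0], "fingers": 0.1}
    - {"slide": [-0.2, 0.185, 0], "delta_rot": [0, 0, 0], "fingers": 0.1}
    - {"slide": [-0.2, 0.185, 0], "delta_rot": [0, 0, 0], "fingers": 0.1}
    - {"slide": [-0.2, 0.185, 0], "delta_rot": [0, 0, 0], "fingers": 0.1}
    - {"slide": [-0.2, 0.185, 0], "delta_rot": [0, 0, 0], "fingers": 0.1}
    - {"slide": [-0.15, 0.14, 0], "delta_rot": [0, 0, 0], "fingers": 0.1}

```text
time_s: 16.52
tcp_pos: [0.5582, 0.0954, 0.2407]
eef_rot: [180.0, -0.1, -155.0]
contact_force: [-0.6, 0.2, -1.4]
gripper_width: 0.0633
gripper_force: 35.0
```

Call:
play_rows:
  rows:
    - {"slide": [-0.1, 0.1, 0], "delta_rot": [0, 0, 0], "fingers": 0.1}
    - {"slide": [-0.067, 0.058, 0.1], "delta_rot": [0, 0, 0], "fingers": 0.1}
    - {"slide": [0, 0, 0.2], "delta_rot": [0, 0, 0], "fingers": 0.1}
    - {"slide": [0, 0, 0.25], "delta_rot": [0, 0, 0], "fingers": 0.1}
    - {"slide": [0, 0, 0.2], "delta_rot": [0, 0, 0], "fingers": 0.1}
    - {"slide": [0, 0, 0.15], "delta_rot": [0, 0, 0], "fingers": 0.1}
    - {"slide": [0, 0, 0], "delta_rot": [0, 0, 0], "fingers": 0.1}
    - {"slide": [0, 0, 0], "delta_rot": [0, 0, 0], "fingers": 0.1}

```text
time_s: 17.52
tcp_pos: [0.5711, 0.1257, 0.1071]
eef_rot: [-180.0, 0.0, -155.0]
contact_force: [-0.2, -0.3, -2.2]
gripper_width: 0.0634
gripper_force: 35.0
```

```bash
python3 - <<'E'
from go import *
to([.5697,.1262,.06],-155)
s=r.capture("scene");c=r.capture("top")
ztop=r.get_state()["tcp_pos"][2]+.023
for n,k,roi in(("scene",s,(290,160,400,270)),("top",c,(190,160,260,235))):
    x0,y0,x1,y1=roi;g=k["image"][y0:y1,x0:x1];v=g.max(2).astype(int);sat=v-g.min(2)
    cv2.imwrite(f"pics/pl_{n}.png",g)
    for th in(60,120,170):
        m=((v<th)&(sat<30)).astype(np.uint8)*255
        m=cv2.morphologyEx(m,cv2.MORPH_OPEN,np.ones((3,3)))
        for q in sorted(cv2.findContours(m,0,1)[0],key=cv2.contourArea)[-2:]:
            P=np.array([ray(k,u+x0,w+y0,ztop)[:2] for u,w in q[:,0]],np.float32)*1000;print(n,th,cv2.contourArea(q),cv2.boundingRect(q),[np.round(t,1) for t in cv2.minAreaRect(P)])
E
```

```text
tcp [0.5711 0.1257 0.1071] rot [-1.7998e+02  3.0000e-02 -1.5500e+02] F [-0.2 -0.3 -2.2]
units [0.007 0.007 0.314]
turn units [-0.003  0.007 -0.001]
scene 60 27.0 (65, 0, 7, 8) [array([537.5, 222.5]), array([12.2, 31.8]), np.float64(41.3)]
scene 60 1024.5 (11, 6, 69, 45) [array([580.3, 125.9]), array([188.5,  69. ]), np.float64(24.5)]
scene 120 169.5 (35, 57, 32, 17) [array([705.4,  72.8]), array([83.5, 29.8]), np.float64(38.3)]
scene 120 1844.0 (10, 0, 70, 51) [array([577.5, 128.1]), array([172.6, 175. ]), np.float64(66.3)]
scene 170 649.0 (35, 45, 33, 30) [array([687.9,  88.8]), array([96.6, 66.8]), np.float64(23.9)]
scene 170 1857.5 (10, 0, 70, 51) [array([577.5, 128.1]), array([172.6, 175. ]), np.float64(66.3)]
top 120 42.0 (6, 30, 9, 9) [array([617.4, 213.8]), array([18. , 30.7]), np.float64(56.8)]
top 120 115.5 (50, 35, 13, 19) [array([591.7,  70.5]), array([61.8, 25.7]), np.float64(22.1)]
top 170 359.0 (48, 25, 22, 29) [array([605.5,  63.9]), array([81.7, 50. ]), np.float64(23.4)]
top 170 881.5 (5, 26, 35, 36) [array([590.4, 176.8]), array([107.8, 104.6]), np.float64(0.4)]
```

```bash
cat > prof.py <<'E'
from go import *
def prof(cams=("scene","top"),sr=range(60,150,3),dy=.0224,lat=(0,)):
    p=r.get_state()["tcp_pos"];yaw=np.radians(r.get_state()["eef_rot"][2]+180);a=np.array([np.cos(yaw),np.sin(yaw)]);b=np.array([-a[1],a[0]])
    for n in cams:
        k=r.capture(n)
        for l in lat:
            o=[]
            for s in sr:
                u,v=proj(k,[*(p[:2]+a*s/1000+b*l/1000),p[2]+dy]);o.append((s,*cv2.getRectSubPix(k["image"],(1,1),(float(u),float(v)))[0,0].tolist()))
            print(n,l,o)
    return a,b
E
python3 - <<'E'
from prof import *
prof(lat=(0,20))
prof(cams=("scene",),sr=(75,90),lat=range(-46,47,4))
E
```

```text
scene 0 [(60, 33, 36, 42), (63, 34, 37, 42), (66, 33, 37, 42), (69, 34, 37, 42), (72, 35, 37, 42), (75, 36, 39, 44), (78, 36, 38, 44), (81, 35, 37, 43), (84, 36, 38, 44), (87, 36, 37, 43), (90, 35, 37, 44), (93, 36, 37, 44), (96, 36, 38, 44), (99, 36, 37, 42), (102, 27, 33, 45), (105, 35, 58, 103), (108, 41, 71, 127), (111, 41, 70, 124), (114, 39, 67, 122), (117, 41, 68, 124), (120, 43, 73, 129), (123, 42, 73, 129), (126, 42, 73, 129), (129, 42, 73, 128), (132, 42, 71, 125), (135, 41, 70, 124), (138, 41, 69, 123), (141, 42, 71, 127), (144, 40, 69, 124), (147, 40, 68, 120)]
scene 20 [(60, 34, 37, 42), (63, 34, 38, 43), (66, 34, 37, 42), (69, 35, 37, 43), (72, 34, 37, 43), (75, 34, 37, 43), (78, 34, 37, 42), (81, 34, 37, 43), (84, 34, 37, 43), (87, 35, 38, 43), (90, 34, 38, 43), (93, 34, 38, 44), (96, 34, 37, 43), (99, 35, 37, 42), (102, 25, 27, 34), (105, 33, 54, 94), (108, 39, 67, 119), (111, 40, 68, 120), (114, 42, 71, 125), (117, 42, 73, 129), (120, 41, 71, 126), (123, 39, 68, 124), (126, 41, 69, 123), (129, 42, 71, 127), (132, 45, 75, 133), (135, 44, 74, 131), (138, 42, 73, 129), 
[... 1701 characters left out ...]
4)]
scene -10 [(75, 35, 37, 43), (90, 36, 38, 43)]
scene -6 [(75, 35, 37, 43), (90, 35, 38, 43)]
scene -2 [(75, 35, 37, 43), (90, 36, 38, 44)]
scene 2 [(75, 34, 37, 43), (90, 36, 38, 44)]
scene 6 [(75, 35, 38, 44), (90, 34, 37, 43)]
scene 10 [(75, 35, 39, 44), (90, 35, 38, 44)]
scene 14 [(75, 34, 36, 43), (90, 34, 37, 43)]
scene 18 [(75, 34, 36, 42), (90, 34, 38, 44)]
scene 22 [(75, 34, 37, 43), (90, 34, 37, 43)]
scene 26 [(75, 34, 37, 41), (90, 34, 37, 41)]
scene 30 [(75, 35, 46, 66), (90, 36, 46, 68)]
scene 34 [(75, 40, 67, 121), (90, 39, 67, 120)]
scene 38 [(75, 41, 70, 125), (90, 40, 68, 123)]
scene 42 [(75, 41, 70, 125), (90, 40, 68, 121)]
scene 46 [(75, 40, 69, 122), (90, 40, 68, 122)]
```

```bash
python3 - <<'E'
from go import *
to([.5747,.1296,.022],-155)
E
```

```text
tcp [0.5711 0.1261 0.1074] rot [ 1.7999e+02  9.0000e-02 -1.5500e+02] F [-0.5 -0.3 -1.9]
units [-0.031  0.011  0.57 ]
turn units [0.002 0.02  0.001]
```

Call:
play_rows:
  rows:
    - {"slide": [-0.031, 0.011, 0.1], "delta_rot": [0, 0, 0], "fingers": 0.1}
    - {"slide": [0, 0, 0.15], "delta_rot": [0, 0, 0], "fingers": 0.1}
    - {"slide": [0, 0, 0.15], "delta_rot": [0, 0, 0], "fingers": 0.1}
    - {"slide": [0, 0, 0.08], "delta_rot": [0, 0, 0], "fingers": 0.1}
    - {"slide": [0, 0, 0.05], "delta_rot": [0, 0, 0], "fingers": 0.1}
    - {"slide": [0, 0, 0.02], "delta_rot": [0, 0, 0], "fingers": 0.1}
    - {"slide": [0, 0, 0], "delta_rot": [0, 0, 0], "fingers": 0.1}
    - {"slide": [0, 0, 0], "delta_rot": [0, 0, 0], "fingers": 0.1}

```text
time_s: 18.77
tcp_pos: [0.5746, 0.1295, 0.0247]
eef_rot: [180.0, 0.1, -155.0]
contact_force: [0.0, 0.4, -2.4]
gripper_width: 0.0635
gripper_force: 35.0
```

Call:
play_rows:
  rows:
    - {"slide": [0, 0, 0.01], "delta_rot": [0, 0, 0], "fingers": 0.1}
    - {"slide": [0, 0, 0.01], "delta_rot": [0, 0, 0], "fingers": 0.1}
    - {"slide": [0, 0, 0], "delta_rot": [0, 0, 0], "fingers": 0.1}
    - {"slide": [0, 0, 0], "delta_rot": [0, 0, 0], "fingers": 0.1}

```text
time_s: 19.27
tcp_pos: [0.5742, 0.1294, 0.0211]
eef_rot: [-180.0, -0.0, -155.0]
contact_force: [0.3, -0.3, -2.0]
gripper_width: 0.0636
gripper_force: 35.0
```

Call:
play_rows:
  rows:
    - {"slide": [0, 0, 0.01], "delta_rot": [0, 0, 0], "fingers": 0.1}
    - {"slide": [0, 0, 0.008], "delta_rot": [0, 0, 0], "fingers": 0.1}
    - {"slide": [0, 0, 0], "delta_rot": [0, 0, 0], "fingers": 0.1}
    - {"slide": [0, 0, 0], "delta_rot": [0, 0, 0], "fingers": 0.1}

```text
time_s: 19.77
tcp_pos: [0.5742, 0.1293, 0.0183]
eef_rot: [-180.0, -0.0, -155.0]
contact_force: [0.5, 1.1, -2.4]
gripper_width: 0.0637
gripper_force: 35.0
```

```bash
python3 - <<'E'
from prof import *
prof(sr=range(90,112,2),lat=(0,)); prof(cams=("scene",),sr=(80,),lat=list(range(-38,-27,2))+list(range(24,37,2)))
to([.5747,.1296,.0156],-155)
E
```

```text
scene 0 [(90, 35, 38, 45), (92, 36, 38, 45), (94, 36, 39, 45), (96, 36, 38, 45), (98, 35, 38, 44), (100, 33, 35, 40), (102, 27, 33, 46), (104, 26, 38, 65), (106, 32, 52, 94), (108, 33, 55, 101), (110, 31, 50, 88)]
top 0 [(90, 94, 117, 141), (92, 92, 110, 127), (94, 94, 108, 122), (96, 95, 107, 123), (98, 88, 105, 134), (100, 77, 102, 149), (102, 64, 97, 162), (104, 54, 95, 171), (106, 53, 97, 175), (108, 53, 98, 178), (110, 54, 100, 180)]
scene -38 [(80, 76, 86, 92)]
scene -36 [(80, 43, 49, 54)]
scene -34 [(80, 24, 28, 33)]
scene -32 [(80, 27, 30, 34)]
scene -30 [(80, 35, 38, 42)]
scene -28 [(80, 37, 40, 45)]
scene 24 [(80, 35, 38, 44)]
scene 26 [(80, 35, 37, 42)]
scene 28 [(80, 36, 40, 47)]
scene 30 [(80, 38, 47, 66)]
scene 32 [(80, 39, 60, 99)]
scene 34 [(80, 41, 68, 122)]
scene 36 [(80, 41, 70, 126)]
tcp [0.5742 0.1293 0.0184] rot [-180.   -0. -155.] F [-0.3  0.5 -1.3]
units [-0.004  0.     0.019]
turn units [-0.    -0.     0.001]
```

Far end is at about 100 mm, unchanged. Lowering the last few millimetres until contact.

Call:
play_rows:
  rows:
    - {"slide": [0, 0, 0.007], "delta_rot": [0, 0, 0], "fingers": 0.1}
    - {"slide": [0, 0, 0.006], "delta_rot": [0, 0, 0], "fingers": 0.1}
    - {"slide": [0, 0, 0], "delta_rot": [0, 0, 0], "fingers": 0.1}
    - {"slide": [0, 0, 0], "delta_rot": [0, 0, 0], "fingers": 0.1}

```text
time_s: 20.42
tcp_pos: [0.5742, 0.1293, 0.0164]
eef_rot: [-180.0, -0.0, -155.0]
contact_force: [0.0, 0.4, -1.2]
gripper_width: 0.0637
gripper_force: 35.0
```

Call:
play_rows:
  rows:
    - {"slide": [0, 0, 0.005], "delta_rot": [0, 0, 0], "fingers": 0.1}
    - {"slide": [0, 0, 0], "delta_rot": [0, 0, 0], "fingers": 0.1}
    - {"slide": [0, 0, 0], "delta_rot": [0, 0, 0], "fingers": 0.1}

```text
time_s: 20.8
tcp_pos: [0.5743, 0.1294, 0.0157]
eef_rot: [180.0, 0.0, -155.0]
contact_force: [0.3, 0.1, -1.3]
gripper_width: 0.0636
gripper_force: 35.0
```

Call:
play_rows:
  rows:
    - {"slide": [0, 0, 0.005], "delta_rot": [0, 0, 0], "fingers": 0.1}
    - {"slide": [0, 0, 0], "delta_rot": [0, 0, 0], "fingers": 0.1}
    - {"slide": [0, 0, 0], "delta_rot": [0, 0, 0], "fingers": 0.1}

```text
time_s: 21.18
tcp_pos: [0.5743, 0.1294, 0.0157]
eef_rot: [-180.0, 0.0, -155.0]
contact_force: [-2.8, -0.1, 6.9]
gripper_width: 0.0637
gripper_force: 35.0
```

```bash
python3 - <<'E'
from go import *
s=r.get_state();print(s["tcp_pos"],s["contact_force"],s["moment"])
E
```

```text
[0.57432756 0.12938067 0.01569397] [-2.80641817 -0.11114195  6.86551321] [-0.10507993  1.14776923 -0.00172185]
```

Contact made on the dock (about 9 N). Releasing gradually, then backing straight up.

Call:
play_rows:
  squeeze: 5
  rows:
    - {"slide": [0, 0, -0.002], "delta_rot": [0, 0, 0], "fingers": 0.1}
    - {"slide": [0, 0, 0], "delta_rot": [0, 0, 0], "fingers": 0.6}
    - {"slide": [0, 0, 0], "delta_rot": [0, 0, 0], "fingers": 1}
    - {"slide": [0, 0, 0], "delta_rot": [0, 0, 0], "fingers": 1}
    - {"slide": [0, 0, 0], "delta_rot": [0, 0, 0], "fingers": 1}
    - {"slide": [0, 0, 0], "delta_rot": [0, 0, 0], "fingers": 1}

```text
time_s: 21.92
tcp_pos: [0.5742, 0.1293, 0.0152]
eef_rot: [180.0, -0.0, -155.0]
contact_force: [-0.4, -0.3, 0.4]
gripper_width: 0.0873
gripper_force: 0.0
```

Call:
play_rows:
  rows:
    - {"slide": [0, 0, -0.05], "delta_rot": [0, 0, 0], "fingers": 1}
    - {"slide": [0, 0, -0.1], "delta_rot": [0, 0, 0], "fingers": 1}
    - {"slide": [0, 0, -0.2], "delta_rot": [0, 0, 0], "fingers": 1}
    - {"slide": [0, 0, -0.3], "delta_rot": [0, 0, 0], "fingers": 1}
    - {"slide": [0, 0, -0.3], "delta_rot": [0, 0, 0], "fingers": 1}
    - {"slide": [0.3, 0, -0.1], "delta_rot": [0, 0, 0], "fingers": 1}
    - {"slide": [0.3, 0, 0], "delta_rot": [0, 0, 0], "fingers": 1}
    - {"slide": [0, 0, 0], "delta_rot": [0, 0, 0], "fingers": 1}

```text
time_s: 22.92
tcp_pos: [0.4905, 0.0902, 0.1746]
eef_rot: [180.0, 0.1, -155.0]
contact_force: [0.7, 0.8, 0.8]
gripper_width: 0.0881
gripper_force: 0.0
```

```bash
python3 - <<'E'
from go import *
s=r.capture("scene");c=r.capture("top")
for n,k,roi in(("scene",s,(290,160,400,270)),("top",c,(190,160,255,235))):
    x0,y0,x1,y1=roi;g=k["image"][y0:y1,x0:x1];v=g.max(2).astype(int);sat=v-g.min(2)
    for th in(60,120,170):
        m=((v<th)&(sat<30)).astype(np.uint8)*255
        m=cv2.morphologyEx(m,cv2.MORPH_OPEN,np.ones((3,3)))
        for q in sorted(cv2.findContours(m,0,1)[0],key=cv2.contourArea)[-2:]:
            P=np.array([ray(k,u+x0,w+y0,.038)[:2] for u,w in q[:,0]],np.float32)*1000;print(n,th,cv2.contourArea(q),cv2.boundingRect(q),[np.round(t,1) for t in cv2.minAreaRect(P)])
print(r.get_state()["tcp_pos"],r.get_state()["contact_force"])
E
```

```text
scene 60 814.0 (28, 40, 49, 34) [array([613.2, 144.5]), array([123.8,  67.1]), np.float64(25.7)]
scene 120 43.0 (0, 0, 10, 7) [array([386.1, 112.5]), array([26.5, 24.5]), np.float64(66.2)]
scene 120 964.0 (28, 39, 49, 35) [array([616.7, 136.4]), array([124.3,  85.2]), np.float64(25.2)]
scene 170 170.5 (33, 99, 24, 11) [array([744.6,  48.6]), array([57.5, 30. ]), np.float64(65.9)]
scene 170 993.5 (28, 37, 49, 38) [array([616.6, 136.4]), array([124.5,  85.2]), np.float64(25.2)]
top 120 49.0 (17, 65, 10, 10) [array([509.2, 189.4]), array([21.6, 32.3]), np.float64(56.6)]
top 120 435.0 (22, 20, 23, 35) [array([611.7, 146.1]), array([111.5,  61.7]), np.float64(25.2)]
top 170 336.0 (17, 60, 36, 15) [array([518.8, 146.9]), array([ 45.3, 113.5]), np.float64(0.2)]
top 170 613.5 (21, 20, 30, 36) [array([608.1, 144.2]), array([119.7,  62.1]), np.float64(25.2)]
[0.49312711 0.09147083 0.17429733] [0.48016518 0.47116228 0.6197029 ]
```

Bank centre is at about (0.610, 0.145) with yaw 25°, which matches the dock. Handing in.

```bash
python3 -c "
from plant import r
print(r.close_job())"
```

```text
the job is handed in; nothing more can be done
None
```

The power bank lies released on the charging dock, about 2 mm off centre and within 1° of the dock's length by the cameras; the job is handed in, but no verdict was returned.

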